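# Peel the top wax tray off the stuck stack

## Task

Turn the palette warmer's thermostat knob off, fully anticlockwise to its stop. Then peel the top tray off the wax-stuck stack: tilt one corner up a couple of centimetres while the corner diagonally across is still seated, then lift it free, leaving the lower trays where they stand and the wax tins, brush, ink bottles and wax block undisturbed. Finish still holding the tray in the gripper, still and roughly level, in the air a good hand's breadth above the middle of the white panel.

Things in the scene. Friction and masses are not known exactly. Their poses are not given: they have to be found in the camera images.
- tray: Top aluminium tray of the nested stack, pools of coloured wax inside, 160 mm (x) by 210 mm (y), 130 g. Corners clipped at 45 degrees over 35 mm (straight 49 mm rim piece there). Rim all round: upright band 8 mm thick, 10 mm high, its top 36 mm above the origin (centre of underside, level of its feet). Inside depth 20 mm below the rim top, walls sloping inwards. Grip it across a clipped corner.
- stack: The three lower trays, same shape, set solid in hard wax (one loose piece, 800 g), on the warmer's plate. Origin: centre of underside, axes as the tray's; the top tray's origin sits 48 mm above it. Its uppermost rim lies straight under the tray's rim, top 16 mm below the tray's rim top: fingers reaching deeper than 15 mm below the tray's rim top catch both.
- thermostat (a joint): Thermostat knob of the warmer: 0 rad is off, the end stop when turned fully anticlockwise seen from above (white pointer towards the red mark at the warmer's front, -x, edge); grows clockwise, up to 4.7 rad. Stiff enough to stay where it is left (friction 0.05 N m).
- thermostat_grip (a point): Point on the knob's axis at gripping height, 37 mm above the control panel. Black disc 44 mm across with an upright bar grip 42 mm long, 14 mm thick, 32 mm high, its top 7 mm above this point; the axes turn with the knob: x along the bar (white pointer at the -x end), y across it.
- warmer: Flat electric palette warmer, fixed: grey case 320 mm (x) by 380 mm (y), steel plate and black control panel level at 52 mm height. The control panel is the strip along its -y end, the knob stands there; the stack and two wax tins stand on the plate. Origin: centre of the underside.
- panel: White-primed wooden painting panel lying on the table, fixed, 250 mm square, 32 mm thick, a brush lying on it. Origin: centre of the underside. Warmer and panel may stand either way round, left or right.
- panel_top (a point): Middle of the panel's white top face, 32 mm above the table.
- tray_corner0 (a point): Middle of the rim's top face at the tray's clipped -x +y corner: -59.7, 84.7, 36 mm in the tray's frame (axes as the tray's). The fingers close along the corner's 45 degree line, one inside, one outside; at about 60 N the tray stays nearly in line with the gripper.
- tray_corner1 (a point): Middle of the rim's top face at the tray's clipped -x -y corner: -59.7, -84.7, 36 mm in the tray's frame (axes as the tray's). Soft wax grips the tray's four feet, each with about 2 N, and lets go of a foot once it is 5 mm up.
- tray_corner2 (a point): Middle of the rim's top face at the tray's clipped +x -y corner: 59.7, -84.7, 36 mm in the tray's frame (axes as the tray's). Tilted up by one corner (3 to 5 N, swinging about the diagonally far corner's foot level) the tray peels off; pulled evenly straight up it needs about 9 N and can bring the stack along.
- tray_corner3 (a point): Middle of the rim's top face at the tray's clipped +x +y corner: 59.7, 84.7, 36 mm in the tray's frame (axes as the tray's). Diagonally across from tray_corner1.
- tin_blue: Bystander: steel tin of blue wax on the warmer, 60 mm across, 42 mm high; origin under its middle.
- tin_ochre: Bystander: steel tin of ochre wax on the warmer, 60 mm across, 42 mm high; origin under its middle.
- brush: Bystander: wooden brush lying on the panel, 190 mm long, 20 mm thick; origin under its middle.
- ink_blue: Bystander: small ink bottle, dark blue, 42 mm across, 76 mm high; origin under its middle.
- ink_teal: Bystander: small ink bottle, teal, 42 mm across, 76 mm high; origin under its middle.
- wax_block: Bystander: block of beeswax, 90 x 60 x 35 mm; origin under its middle.
Things that resemble listed ones, but are neither listed nor needed, are in the scene too. What is shaped like the tray but purple is not meant.

How it is judged:
On the way, in this order (a step that is already met when the one before it is completed fails the run):
1. the thermostat is turned off, to within 0.1 rad of its anticlockwise stop (value of joint thermostat below 0.1 rad), for 0.2 s.
2. one corner of the top tray is lifted 12 mm or more off its seat while the opposite corner is still within 6 mm of its seat (((z of tray_corner0 in the frame of stack above 0.096 m and z of tray_corner2 in the frame of stack below 0.09 m) or (z of tray_corner1 in the frame of stack above 0.096 m and z of tray_corner3 in the frame of stack below 0.09 m) or (z of tray_corner2 in the frame of stack above 0.096 m and z of tray_corner0 in the frame of stack below 0.09 m) or (z of tray_corner3 in the frame of stack above 0.096 m and z of tray_corner1 in the frame of stack below 0.09 m))), for 0.05 s.
3. the top tray is free, 60 mm or more above its seat in the stack, the stack still standing (z of tray in the frame of stack above 0.108 m and distance of stack from where it was at the start of the episode below 0.03 m), for 0.1 s.
At the end, for the whole second after the job is handed in: Thermostat within 0.1 rad of off; gripper holding the top tray still, centre within 80 mm of the panel's middle (seen from above), 100 mm or more above the table, tilted under 0.45 rad, touching neither panel nor stack; the lower trays upright within 30 mm of where they stood (value of joint thermostat below 0.1 rad and contact force between tray and the fingers above 1 N and horizontal distance between tray and panel_top below 0.08 m and height (world z) of tray above 0.1 m and angle between tray's own z axis and vertical below 0.45 rad and linear speed of tray below 0.03 m/s and contact force between tray and stack below 0.05 N and contact force between tray and panel below 0.05 N and distance of stack from where it was at the start of the episode below 0.03 m and angle between stack's own z axis and vertical below 0.05 rad); the arm keeps its last pose, push and grip.
It fails at once if the rest of the stack is lifted, dragged or tipped (30 mm, or 0.2 rad) (distance of stack from where it was at the start of the episode above 0.03 m or angle between stack's own z axis and vertical above 0.2 rad).
It fails at once if a wax tin, the brush, an ink bottle or the wax block is moved by more than 40 mm (distance of any of tin_blue, tin_ochre, brush, ink_blue, ink_teal, wax_block from where it was at the start of the episode above 0.04 m).
It also fails if it takes over 72 s, if anything falls off the work surface, if the arm or the gripper's body presses on something with over 40 N, if the wrist force passes 120 N, or if a joint passes its speed limit or range.

## Robot

A 6-joint arm with a two-finger parallel gripper is mounted at the origin on the work surface. World frame = base frame: x ahead of the robot, y to its left, z up, the work surface at z = 0. Lengths are in m, angles in rad, forces in N, time in s.
With the tool pointing down it reaches from about 0.325 to 1 m from the base axis. Payload 5.1 kg.
Tool frame: the origin (TCP) lies at the very end of the fingers, on their centre line; the grasp point (between the pads) lies r.pinch_z behind it (r.pinch_z is the distance from the TCP to the grasp point, in m); z points along the fingers, y is the line along which they close (so a half turn about z gives the same grasp; the last joint's range is limited). The gripper opens to 85 mm and grips with 20 to 120 N. Pads are 22 mm wide; open, the fingers measure 114 mm over their backs; the gripper's body (76 mm by 85 mm) begins 54 mm behind the grasp point. The pads swing forward as they close: fully open they stand 13 mm farther back than shut.
Start: joints at [-1.221, 0.124, 1.65, -0, 1.367, -0.083], TCP at [0.273, -0.59, 0.231] pointing down, gripper open.
Joint ranges: [-2.61, 2.61], [-1.02, 2.33], [0.03, 2.71], [-1.35, 4.49], [0.32, 2.68], [-2.91, 2.91]. Speed limits (rad/s): [2.57, 2.57, 3.14, 3.14, 3.14, 3.14].

## Interface

Orientations are given as a rotation vector (axis times angle).
In Python, from cell import r, camera gives the robot as it stands.
- The arm moves only by the tool jog_arm, never from a script. Its argument "rows" is one flat list of numbers, 4 for each row, row after row: the shift along the world's x, y, z in mm, then the turn about the world's z in degrees. In form: [tx, ty, tz, twist, tx, ty, tz, twist, ...]. A call has 1 to 12 rows; each row shifts and turns the commanded pose from where the row before left it; what a row does not reach is not made up. A row lasts 1/8 s, in which the tool goes at most 62.5 mm and 10.7 degrees, less where a joint would pass 70% of its speed; a pose out of reach is approached as far as the arm can. A call is refused whole if a number of a shift passes 62.5 or a number of a turn 10.7, either way. A call with a gripper value outside its range is refused whole. "claw" is the closure, from -1 (fully open) to 1 (shut), set as the call begins (left out, the last holds). The fingers move at their own pace and stop on an object; "force" is the grip in N (left out, the last holds). Time passes only in rows, so rows that do not move let the fingers close. It gives the time, the measured TCP pose, the force, the opening and the grip force at its end, in the units of the state.
- r.get_obs(): the state, without advancing time (a new reading comes with each control period).
- camera(name): name is "scene" or "top"; returns a dict with "image" (420x560x3 uint8, blue, green, red), "fx", "fy", "cx", "cy" (pixels), "R" (3x3) and "t" (3): a world point X has camera coordinates R X + t. Camera axes: x right, y down, z forward; pixel columns grow to the right and rows downward; lengths in m; the calibration is good to about 2 mm. A picture is of the moment at which its call begins. There is no depth.
- r.finish_job(): hands the job in; it is judged then, once.
The state is a dict: "time": time; "joint_positions": joint angles; "qvel": joint speeds; "tau": joint torques, N m; "tcp_pos": TCP position; "eef_rot": TCP orientation; "wrist_force": force on the tool from outside, world axes, zero at the start; "moment": the same for the moment, N m; "finger_gap": opening from 0.0 (shut) to 1.0 (fully open); "grip_force": force on a finger pad.
Only numpy, scipy, OpenCV 4.12 (cv2) and the standard library are available. Lean on these libraries where they do the work, as an engineer would, in place of code of your own. Each camera call takes 0.05 s, during which the arm holds its last target. There are 200 camera calls.

## Working session

There is one attempt and no reset: what is moved stays moved. The work goes in short steps, Python scripts to look and compute and a tool call to move; the robot and the scene stay as the last step left them, time stands still between calls to the robot, and variables do not carry over. Pictures are saved under pics/ and viewed, at most 10 in all, crops included, and the job is handed in when it is done.

Besides the shell and the picture viewer there is one more tool, called after "Request:" as name(argument=value, ...) on one line, values as JSON. jog_arm: Moves the arm, as the interface text tells. Its arguments: {"type":"object","properties":{"rows":{"type":"array"},"claw":{"type":"number"},"force":{"type":"number"}},"required":["rows"]}

```bash
mkdir -p pics; cat > h.py <<'E'
import numpy as np, cv2, pickle
from cell import r, camera
def snap(n,tag):
    c=camera(n); cv2.imwrite(f'pics/{tag}.png',c['image']); pickle.dump({k:np.array(c[k]) if k in('R','t','image') else c[k] for k in c},open(f'{tag}.pkl','wb')); return c
def load(tag): return pickle.load(open(f'{tag}.pkl','rb'))
def px2w(c,u,v,z):
    R=np.array(c['R']);t=np.array(c['t']);o=-R.T@t
    d=R.T@np.array([(u-c['cx'])/c['fx'],(v-c['cy'])/c['fy'],1]); return o+d*(z-o[2])/d[2]
def w2px(c,X):
    p=np.array(c['R'])@np.array(X)+np.array(c['t']); return np.array([c['fx']*p[0]/p[2]+c['cx'],c['fy']*p[1]/p[2]+c['cy']])
E
python3 - <<'E'
from h import *
for n in('top','scene'):
    c=snap(n,n+'0'); R=np.array(c['R']);print(n,c['fx'],-R.T@np.array(c['t']),R[2])
o=r.get_obs();print(o['time'],o['eef_rot'],o['finger_gap'],r.pinch_z)
im=cv2.imread('pics/top0.png');cv2.imwrite('pics/top0b.png',cv2.resize(im,(800,600),interpolation=cv2.INTER_CUBIC))
E
```

```text
top 506.26384709820036 [0.24582768 0.00179281 1.72797735] [ 0.14874836 -0.00581105 -0.98885801]
scene 405.8265345126846 [1.1613829  0.34215575 1.03299008] [-0.58792848 -0.27046106 -0.76235879]
0.1 [-3.06648165e+00 -6.74197313e-01  4.11035897e-04] 0.9990760168982391 0.0187
```

View pics/top0b.png

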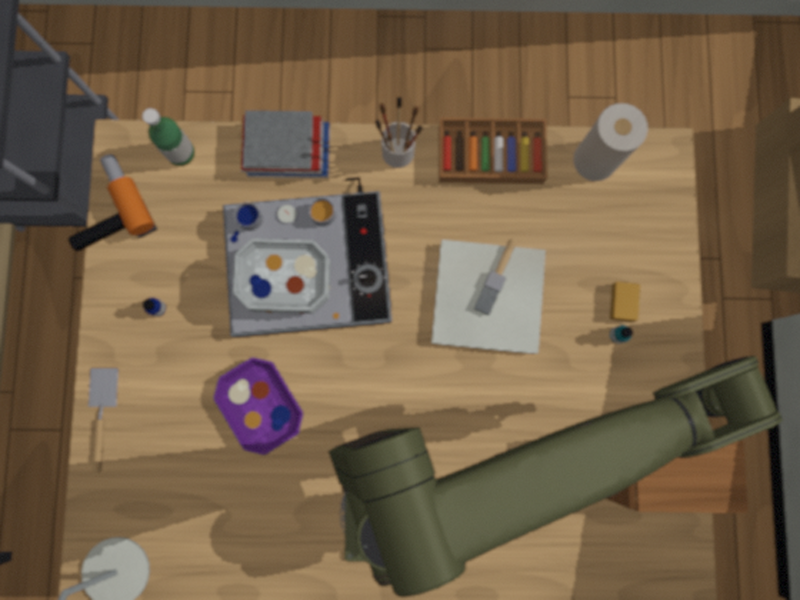

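View pics/scene0.png

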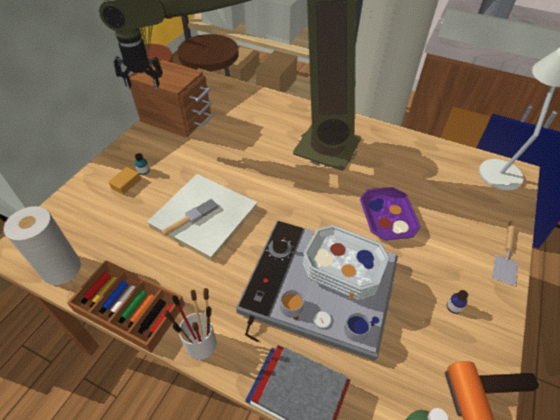

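The top view (800x600 scale) shows the warmer at about (305,262) with its control strip on the right (-y). The knob is at (368,278), the panel at (490,297), and the arm is clear of all of them. There are two tray candidates: the aluminium one at (280,275) on the warmer, and a purple one at (258,405) that is the decoy. The aluminium one fits the description. I'll confirm with crops.

```bash
python3 - <<'E'
from h import *
im=load('top0')['image'][128:238,150:285];cv2.imwrite('pics/ct.png',cv2.resize(im,None,fx=5.4,fy=5.4,interpolation=cv2.INTER_CUBIC))
im=load('scene0')['image'][215:330,240:395];cv2.imwrite('pics/cs.png',cv2.resize(im,None,fx=5,fy=5,interpolation=cv2.INTER_CUBIC))
E
```

```text
(no output)
```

View pics/ct.png

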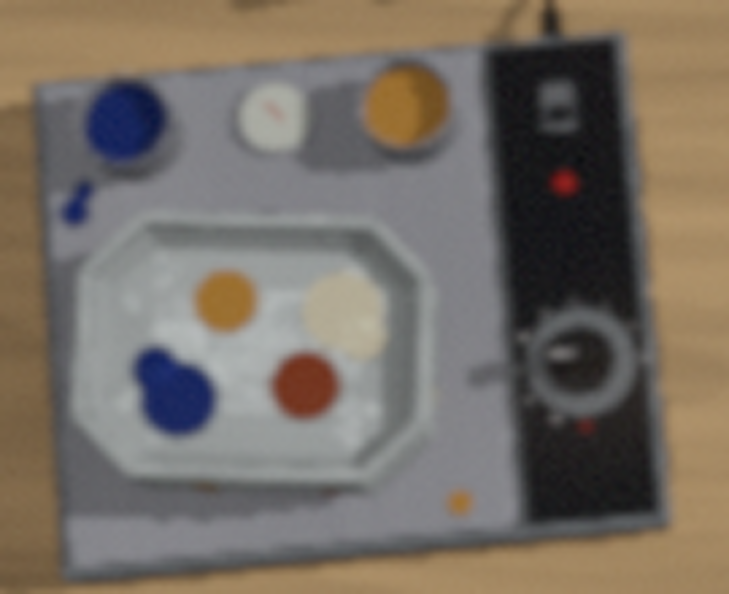

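View pics/cs.png

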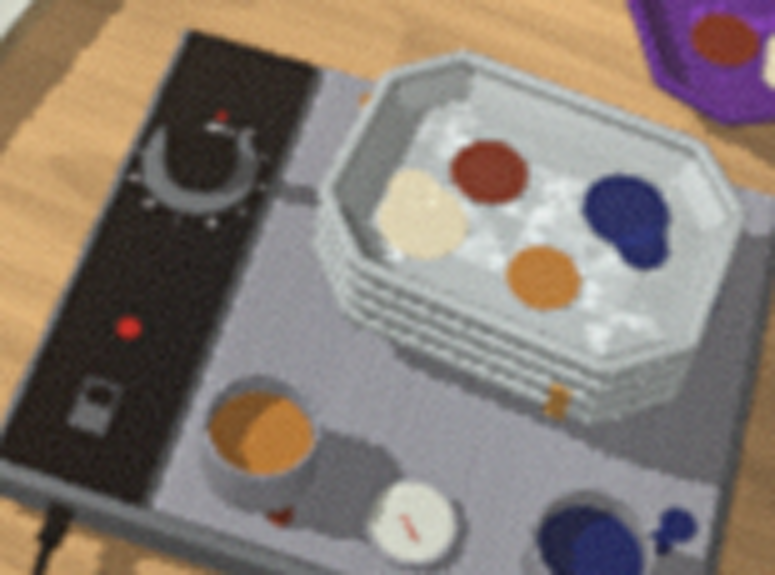

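```bash
cat > m.py <<'E'
from h import *
from scipy.optimize import least_squares
from scipy.spatial.transform import Rotation as Ro
T=load('top0');S=load('scene0')
t=lambda u,v:(150+(u+.5)/5.4-.5,128+(v+.5)/5.4-.5)
s=lambda u,v:(240+(u+.5)/5-.5,215+(v+.5)/5-.5)
# octagon +x+y.. ; outer
O=np.array([[80,70],[45,105],[-45,105],[-80,70],[-80,-70],[-45,-105],[45,-105],[80,-70]])/1000
tp=[(88,275),None]
TP={0:(150,215),1:(88,275),2:(72,410),3:(130,472),4:(372,483),5:(432,410),6:(435,280),7:(375,218)}
SP={0:(600,370),1:(695,345),2:(745,215),3:(705,148),4:(465,52),5:(372,82),6:(318,205),7:(355,268)}
def W(p,z=.136):
    c,d=np.cos(p[2]),np.sin(p[2]);q=O@np.array([[c,d],[-d,c]])+p[:2];return np.c_[q,np.full(8,z)]
E
python3 - <<'E'
from m import *
def res(p,sel):
    X=W(p);e=[]
    for c,f,P,n in((T,t,TP,'t'),(S,s,SP,'s')):
        if n in sel:
            for k,v in P.items(): e+=list(w2px(c,X[k])-f(*v))
    return np.array(e)
# TP order: k0 = +x,+y side... try index shifts
for sel in('t','s','ts'):
  best=None
  for sh in range(8):
    import m
    k=np.roll(O,0,0)
    m.O=O
    f=lambda p:res(p,sel)
  # mapping: top image up=+x,left=+y: (150,215) is x=+80,y=+70
  q=least_squares(f,[.5,.2,0]);print(sel,q.x,np.abs(q.fun).max(),np.round(q.fun.reshape(-1,2),1).tolist())
print('ring',px2w(T,*t(580,362),.052),px2w(S,*s(200,170),.052))
print('red',px2w(T,*t(587,428),.052),px2w(S,*s(222,117),.052))
for a in((550,353),(580,352)):print('ptr',px2w(T,*t(*a),.096))
for a in((207,125),(233,130)):print('ptrS',px2w(S,*s(*a),.096))
for n,a,z in(('w front',(68,578),.052),('',(668,525),.052),('',(622,35),.052),('',(38,88),.052)):print(n,px2w(T,*t(*a),z))
for a in((443,240),(546,250),(537,353),(432,344)):print('panel',px2w(T,a[0]*.7,a[1]*.7,.032))
for n,a,z in(('tinb',(125,120),.094),('tino',(405,107),.094)):print(n,px2w(T,*t(*a),z))
o=r.get_obs();print(o['time'],Ro.from_rotvec(o['eef_rot']).as_matrix().round(3))
E
```

```text
t [ 0.53661858  0.24815597 -0.00453663] 2.426715617912805 [[-1.0, -0.9], [-1.0, -1.5], [0.6, 1.2], [0.3, 0.9], [-0.3, -0.4], [0.0, 2.4], [0.3, -1.2], [0.9, -0.6]]
s [0.54036203 0.24966164 0.00301268] 1.7547753404905961 [[1.7, 1.7], [0.4, 1.0], [0.2, -0.0], [-0.8, -1.1], [-1.0, 0.1], [1.3, -1.4], [-0.8, -1.8], [-1.2, 0.8]]
ts [ 0.53851028  0.24903951 -0.00062397] 2.4940562521538254 [[-1.3, -1.4], [-1.3, -2.0], [0.4, 0.8], [0.2, 0.3], [-0.4, -1.1], [-0.2, 1.7], [0.0, -1.9], [0.6, -1.3], [1.6, 1.1], [0.3, 0.4], [0.2, -0.5], [-0.7, -1.6], [-0.9, -0.5], [1.5, -2.0], [-0.8, -2.5], [-1.2, 0.1]]
ring [0.54383166 0.05990338 0.052     ] [0.54449422 0.05911773 0.052     ]
red [0.50234504 0.05479448 0.052     ] [0.50417231 0.05422873 0.052     ]
ptr [0.541292   0.07666025 0.096     ]
ptr [0.54216348 0.05849188 0.096     ]
ptrS [0.54251695 0.06190716 0.096     ]
ptrS [0.53911252 0.07664994 0.096     ]
w front [0.40475891 0.37169838 0.052     ]
 [0.44250438 0.00374294 0.052     ]
 [0.75462359 0.03719274 0.052     ]
 [0.714524   0.40495585 0.052     ]
panel [ 0.64269199 -0.11978302  0.032     ]
panel [ 0.62170984 -0.3670766   0.032     ]
panel [ 0.37429949 -0.34139551  0.032     ]
panel [ 0.3921827  -0.09465899  0.032     ]
tinb [0.68332196 0.34055929 0.094     ]
tino [0.69408312 0.16899376 0.094     ]
0.1 [[ 0.908  0.419 -0.001]
 [ 0.419 -0.908  0.002]
 [ 0.    -0.002 -1.   ]]
```

The crops confirm it. The silver tray tops the stack (top crop, centre ≈(255,350)), and the purple one stands on the table. The knob centre is ≈(580,362) and its white pointer aims left (+y). The two views agree to about 1 mm on the knob axis at (0.544, 0.0595), with the pointer about 91° clockwise of the red mark. I'll move above the knob with the fingers closing along about 5° from x.

Request:
jog_arm(rows=[22.6,54.1,0,5.8,22.6,54.1,0,5.8,22.6,54.1,0,5.8,22.6,54.1,0,5.8,22.6,54.1,0,5.8,22.6,54.1,0,5.8,22.6,54.1,0,5.8,22.6,54.1,0,5.8,22.6,54.1,0,5.8,22.6,54.1,0,5.8,22.6,54.1,0,5.8,22.6,54.1,0,5.8], claw=-1, force=40)

```text
time: 1.6
tcp_pos: [0.544, 0.0611, 0.2309]
eef_rot: [-2.13, -2.309, 0.001]
wrist_force: [0.1, -0.8, 0.7]
finger_gap: 0.998
grip_force: 0.0
```

Request:
jog_arm(rows=[0,0,0,0,0,0,0,0])

```text
time: 1.85
tcp_pos: [0.5434, 0.0592, 0.2307]
eef_rot: [-2.134, -2.305, 0.002]
wrist_force: [0.4, -1.1, -0.1]
finger_gap: 1.0
grip_force: 0.0
```

Request:
jog_arm(rows=[0,0,-30,0,0,0,-30,0,0,0,-30,0,0,0,-25,0,0,0,-20,0,0,0,-15,0,0,0,-10,0,0,0,0,0])

```text
time: 2.85
tcp_pos: [0.5435, 0.059, 0.0708]
eef_rot: [-2.134, -2.304, 0.001]
wrist_force: [-0.6, 0.4, -0.8]
finger_gap: 0.999
grip_force: 0.0
```

Request:
jog_arm(rows=[0,0,0,0,0,0,0,0,0,0,0,0,0,0,0,0,0,0,0,0,0,0,0,0,0,0,0,0], claw=1)

```text
time: 3.72
tcp_pos: [0.5439, 0.0592, 0.0717]
eef_rot: [2.134, 2.305, 0.0]
wrist_force: [-1.5, 0.6, 3.4]
finger_gap: 0.152
grip_force: 44.9
```

Request:
jog_arm(rows=[0,0,0,6,0,0,0,9,0,0,0,9,0,0,0,9,0,0,0,9,0,0,0,9,0,0,0,9,0,0,0,9,0,0,0,9,0,0,0,6,0,0,0,0])

```text
time: 5.1
tcp_pos: [0.5436, 0.0588, 0.0717]
eef_rot: [-0.043, -3.141, 0.001]
wrist_force: [-3.5, -1.7, 5.2]
finger_gap: 0.156
grip_force: 45.2
```

```bash
python3 - <<'E'
from h import *
o=r.get_obs();print(o['moment'],o['wrist_force'],np.degrees(o['joint_positions'][[0,5]] if hasattr(o['joint_positions'],'shape') else [o['joint_positions'][0],o['joint_positions'][5]]))
E
```

```text
[-0.23838046  0.49208852  0.07363905] [-3.50750016 -1.66147289  5.22432216] [  0.56624827 -87.84970336]
```

Request:
jog_arm(rows=[0,0,0,4,0,0,0,3,0,0,0,3,0,0,0,3,0,0,0,0,0,0,0,0])

```text
time: 5.85
tcp_pos: [0.5437, 0.0588, 0.0718]
eef_rot: [0.3, -3.127, -0.002]
wrist_force: [-2.7, -1.6, 6.3]
finger_gap: 0.152
grip_force: 77.6
```

```bash
python3 - <<'E'
from h import *
o=r.get_obs();print(o['moment'],o['wrist_force'],o['tcp_pos'])
E
```

```text
[-0.3642373   0.50771076 -2.17481513] [-2.67009739 -1.57630737  6.29033163] [0.54373859 0.05876006 0.07183993]
```

Request:
jog_arm(rows=[0,0,0,0,0,0,0,0,0,0,0,0,0,0,0,0,0,0,0,0], claw=-1)

```text
time: 6.48
tcp_pos: [0.5438, 0.0592, 0.0713]
eef_rot: [0.312, -3.126, 0.0]
wrist_force: [-0.6, -0.4, 0.3]
finger_gap: 1.002
grip_force: 0.0
```

Request:
jog_arm(rows=[0,0,25,0,0,0,40,0,0,0,50,0,-40,-50,25,-8,-50,-50,0,-8,-50,-50,0,-8,-50,-50,0,-8,0,0,0,-8,0,0,0,-8,0,0,0,-7,0,0,0,0])

```text
time: 7.85
tcp_pos: [0.3748, -0.119, 0.2091]
eef_rot: [1.165, 2.917, -0.0]
wrist_force: [0.0, -0.1, -0.6]
finger_gap: 1.002
grip_force: 0.0
```

```bash
python3 - <<'E'
from m import *
import m
c=snap('top','top1')
im=c['image'][125:240,150:295];k=5
big=cv2.resize(im,None,fx=k,fy=k,interpolation=cv2.INTER_CUBIC)
for p,col in(([.5385,.249,-.0006],(0,0,255)),):
    for sc in(1,):
        P=np.array([w2px(c,x) for x in W(p)]);P=((P-[150,125]+.5)*k).astype(np.int32)
        cv2.polylines(big,[P],True,col,1)
cv2.imwrite('pics/ov.png',big)
print(r.get_obs()['tcp_pos'])
E
```

```text
[ 0.37481153 -0.11890323  0.20908626]
```

View pics/ov.png

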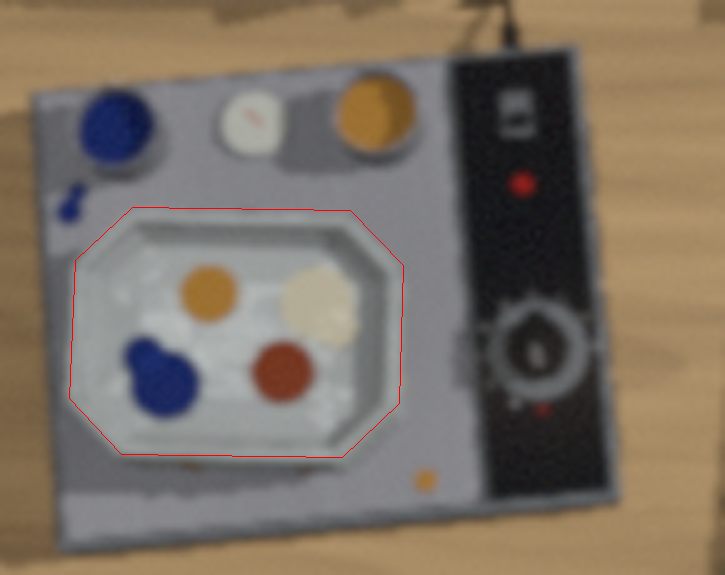

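The overlay (red) sits on the rim within about 2 mm, and the knob pointer at (537,355) now points at the red mark at (543,410), so the thermostat is off. Next is the tray's -x -y corner at (0.478, 0.164).

Request:
jog_arm(rows=[17.2,47.2,0,-1.5,17.2,47.2,0,0,17.2,47.2,0,0,17.2,47.2,0,0,17.2,47.2,0,0,17.2,47.2,0,0,0,0,-20,0,0,0,-15,0,0,0,0,0,0,0,0,0])

```text
time: 9.15
tcp_pos: [0.478, 0.1634, 0.1742]
eef_rot: [1.207, 2.9, 0.0]
wrist_force: [0.1, -1.0, -0.2]
finger_gap: 0.996
grip_force: 0.0
```

```bash
python3 - <<'E'
from m import *
ims=[]
for n,(u,v,w,h) in(('top',(175,165,75,80)),('scene',(290,200,75,80))):
    c=snap(n,n+'2')
    if n=='scene':
        u,v=(w2px(c,[.478,.164,.15])-[w/2,h/2]).astype(int)
    else: u,v=(w2px(c,[.478,.164,.15])-[w/2,h/2]).astype(int)
    b=cv2.resize(c['image'][v:v+h,u:u+w],None,fx=5.2,fy=5.2,interpolation=cv2.INTER_CUBIC)
    for x in([.478,.164,.136],):
        q=(w2px(c,x)-[u,v]+.5)*5.2;cv2.circle(b,tuple(q.astype(int).tolist()),3,(0,0,255),-1)
    ims.append(b)
cv2.imwrite('pics/c2.png',np.hstack(ims));print(r.get_obs()['tcp_pos'])
E
```

```text
[0.47849772 0.16372271 0.17493875]
```

View pics/c2.png

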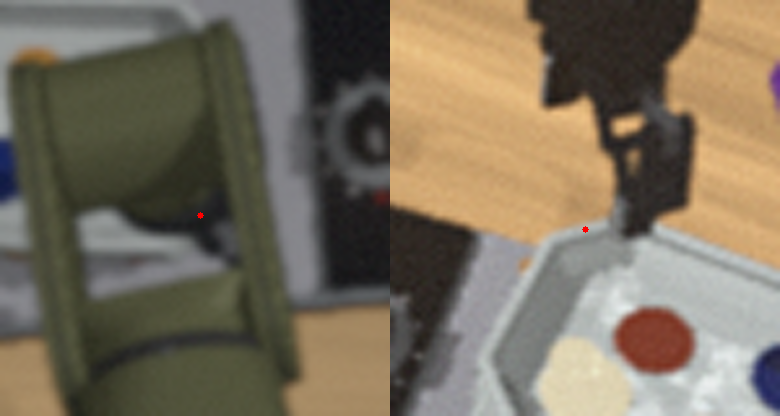

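In the scene view the target dot lies on the clipped rim piece at (585,230), with the fingers above it. I'll descend to 12 mm below the rim top and close.

Request:
jog_arm(rows=[0,0,-15,0,0,0,-15,0,0,0,-12,0,0,0,-8,0,0,0,0,0,0,0,0,0])

```text
time: 10.0
tcp_pos: [0.4784, 0.1644, 0.1244]
eef_rot: [1.205, 2.901, 0.001]
wrist_force: [-0.8, -0.2, 0.1]
finger_gap: 1.0
grip_force: 0.0
```

Request:
jog_arm(rows=[0,0,0,0,0,0,0,0,0,0,0,0,0,0,0,0,0,0,0,0,0,0,0,0,0,0,0,0], claw=1, force=60)

```text
time: 10.88
tcp_pos: [0.4783, 0.1643, 0.1243]
eef_rot: [1.205, 2.901, 0.0]
wrist_force: [-0.4, -0.7, 1.0]
finger_gap: 0.073
grip_force: 60.2
```

Request:
jog_arm(rows=[0,0,2,0,0.3,0.3,2,0,0.3,0.3,2,0,0.3,0.3,2,0,0,0,0,0])

```text
time: 11.5
tcp_pos: [0.4786, 0.1653, 0.1318]
eef_rot: [-1.204, -2.901, 0.001]
wrist_force: [2.0, 2.6, -4.6]
finger_gap: 0.071
grip_force: 59.4
```

Request:
jog_arm(rows=[0.3,0.3,2,0,0.3,0.3,2,0,0.3,0.3,2,0,0.3,0.3,2,0,0.3,0.3,2,0,0,0,0,0,0,0,0,0])

```text
time: 12.38
tcp_pos: [0.4806, 0.1669, 0.1423]
eef_rot: [1.205, 2.901, 0.001]
wrist_force: [-0.1, -0.2, -0.8]
finger_gap: 0.071
grip_force: 59.9
```

```bash
python3 - <<'E'
from m import *
c=snap('scene','scene3');a=load('scene0')['image'][215:315,290:395]
b=c['image'][215:315,290:395]
cv2.imwrite('pics/c3.png',cv2.resize(np.hstack([a,b]),None,fx=3.8,fy=3.8,interpolation=cv2.INTER_CUBIC))
E
```

```text
(no output)
```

View pics/c3.png

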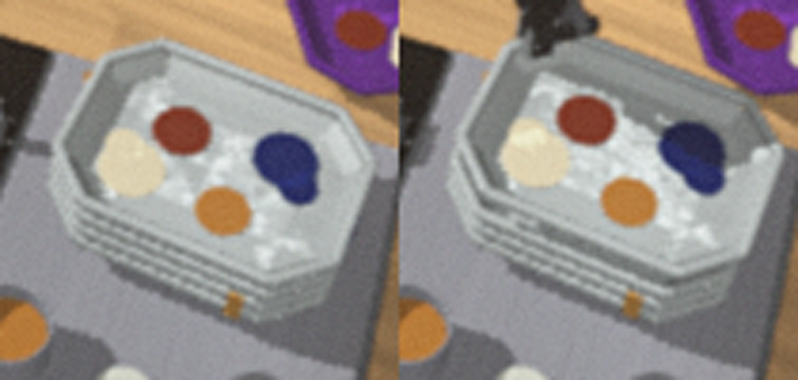

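The right half shows the tray tilted: the gap is wide at the gripped corner and closed at the far corner, around (680,275). The wrist carries only 0.8 N, about half the tray's weight, so the far corner is still seated. I'll lift free now.

Request:
jog_arm(rows=[0.3,0.3,2,0,0.3,0.3,2,0,0,0,3,0,0,0,4,0,0,0,6,0,0,0,8,0,0,0,10,0,0,0,15,0,0,0,20,0,0,0,20,0,0,0,10,0,0,0,0,0])

```text
time: 13.92
tcp_pos: [0.4816, 0.1674, 0.2434]
eef_rot: [1.204, 2.9, 0.002]
wrist_force: [0.4, 0.5, -1.3]
finger_gap: 0.07
grip_force: 59.9
```

```bash
python3 - <<'E'
from m import *
c=snap('scene','scene4');a=load('scene0')['image'][120:340,200:400]
b=c['image'][120:340,200:400]
cv2.imwrite('pics/c4.png',cv2.resize(np.hstack([a,b]),None,fx=2,fy=2,interpolation=cv2.INTER_CUBIC))
E
```

```text
(no output)
```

View pics/c4.png

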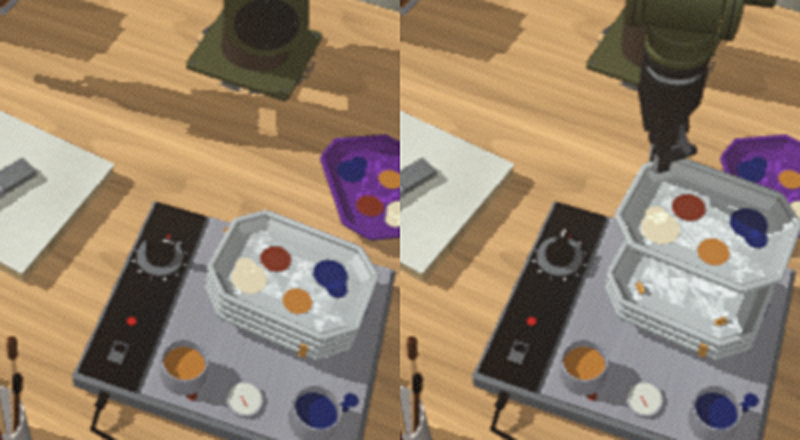

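The tray is free and the stack stands unmoved at (690,310). The wrist carries 1.3 N, which is the tray alone. I'll raise a little and carry it over the panel.

Request:
jog_arm(rows=[0,0,15,0,0,0,20,0,0,-10,15,0,-2,-25,0,0,-3,-35,0,0,-3,-40,0,0,-3,-40,0,0,-3,-40,0,0,-3,-40,0,0,-3,-40,0,0,-3,-40,0,0,-3,-40,0,0])

```text
time: 15.48
tcp_pos: [0.4547, -0.1847, 0.2934]
eef_rot: [1.205, 2.899, -0.001]
wrist_force: [1.0, 0.6, -0.3]
finger_gap: 0.068
grip_force: 59.9
```

Request:
jog_arm(rows=[-3,-40,0,0,-3,-35,0,0,-2,-30,0,0,-2,-18,0,0,0,-8,0,0,0,0,0,0,0,0,0,0,0,0,0,0,0,0,0,0,0,0,0,0])

```text
time: 16.73
tcp_pos: [0.4451, -0.3135, 0.2921]
eef_rot: [1.204, 2.902, -0.0]
wrist_force: [-0.2, 0.9, -1.2]
finger_gap: 0.07
grip_force: 59.9
```

```bash
python3 - <<'E'
from m import *
c=snap('scene','scene5');d=snap('top','top5')
cv2.imwrite('pics/c5.png',np.hstack([cv2.resize(c['image'],(400,300)),cv2.resize(d['image'][120:330,220:500],(400,300))]))
o=r.get_obs();print(o['tcp_pos'],o['wrist_force'],np.abs(o['qvel']).max(),o['grip_force'])
E
```

```text
[ 0.44508466 -0.31361671  0.29210184] [-0.51150814 -0.83835641 -1.19198411] 0.002605856617923053 59.893789887428284
```

View pics/c5.png

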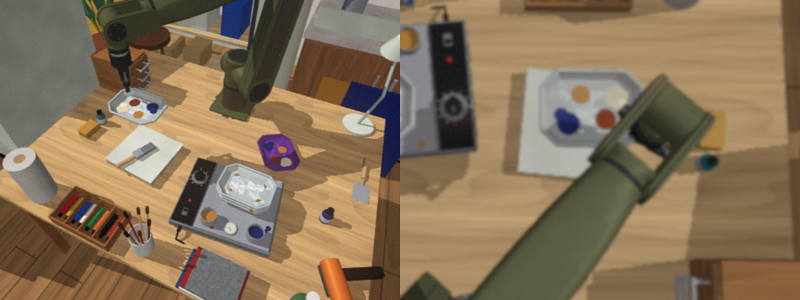

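```bash
python3 - <<'E'
from m import *
d=load('top5');print(px2w(d,220+192*.7,120+112*.7,.27))
c=load('scene4');n=np.array([1,1])/2**.5
for tilt in(0,.1,.2,.3,.4):
    X=W([.4816+.0597,.1674+.0847,0],.255)
    s_=(X[:,:2]-[.4816,.1674])@n; X[:,2]-=np.sin(tilt)*s_
    P=np.array([w2px(c,x) for x in X]);print(tilt,((P-[200,120])*2+[400,0]).round().astype(int).tolist())
E
```

```text
[ 0.49787119 -0.23260412  0.27      ]
0 [[742, 290], [781, 278], [801, 222], [781, 192], [675, 155], [640, 164], [612, 214], [627, 245]]
0.1 [[739, 300], [777, 288], [798, 229], [779, 197], [675, 154], [640, 163], [612, 217], [627, 251]]
0.2 [[735, 309], [773, 298], [795, 236], [777, 201], [675, 154], [640, 163], [611, 220], [626, 256]]
0.3 [[732, 318], [769, 307], [793, 243], [776, 206], [675, 154], [640, 163], [611, 222], [625, 261]]
0.4 [[729, 327], [766, 315], [790, 249], [774, 210], [675, 154], [640, 163], [611, 225], [625, 266]]
```

The tilt is at most about 0.1 rad, and the tray centre is about 10 mm from the panel's middle at z≈0.26. It is holding still, so I'm handing in.

```bash
python3 -c "
from cell import r
print(r.finish_job())"
```

```text
the job is handed in; nothing more can be done
None
```

I turned the thermostat off, peeled the top tray free by its corner, and handed in with the gripper holding it still and nearly level, about 0.26 m up over the panel's middle; the hand-in returned no verdict.

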